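Set the shoe-care chest airing under the peg rail

TASK

Set the shoe-care chest to air: slide the bolt on its top fully back to its end stop so that it lets go of the lid, and only then raise the stiff lid by its bobbin pull to 45 degrees (a few degrees either way is fine) and leave it standing there by itself, with the bolt still fully drawn. Leave the other things on the bench where they lie.

Things in the scene. Friction and masses are not known exactly. Their poses are not given: they have to be found in the camera images.
- chest: Wooden shoe-care chest, fixed to the bench, front to the robot. Origin on its underside; x to its back, y to the left seen from the robot, z up. Spans x -85 to 100, y -180 to 200, top 120 high. The lid covers y -155 to 85; y 90 to 200 is a fixed deck at the same height, with the bolt.
- peg_rail (a point): Middle peg's tip (chest x 15, y 10, z 310) of the pine peg rail fixed above the chest on two posts. Rail: chest x 75 to 95, y -220 to 240, z 290 to 340; pegs at y -190, -90, 10, 110, 210, ends 24 dia, jut forward to x 15. They overhang the bolt knob, so the tool must reach it leaning, its back towards the robot.
- lid (a joint): Lid opening angle in rad: 0 shut, grows as its front edge rises, 0.785 = 45 degrees; mechanical limit 1.4. Stiff friction hinge: the lid stays where it is left. About 5 N at the pull moves it.
- lid_pull (a point): Centre of the lid's pull: a lying beech bobbin, dia 20, 36 long along chest y (grip it by its end faces, or under it), carried on a 14 wide neck 32 in front of the lid's front edge. Moves and turns with the lid; axes parallel to the chest's when shut. 202 from the hinge axis; when shut 114 above the bench.
- lid_hinge (a point): Point on the lid's hinge axis (axis along chest y), at chest x = 85, y = -35, z = 114. Turns with the lid.
- bolt (a joint): Bolt travel in m: 0 fully locked (steel bar lies 38 mm over the lid's edge and blocks it), grows towards chest +y, 0.045 = fully drawn, at its end stop. About 2 N of friction; stays where left.
- bolt_knob (a point): Grip point, on the axis of the upright turned beech knob on the bolt (18 dia, from 30 to 62 above the deck; grip point 46 above the deck, i.e. z = 166). The bolt bar (16 wide, top 11 above the deck) and two staples (top 16 above the deck) lie beneath. The knob stands at chest x = 35, y = 115 + travel. Axes parallel to the chest's.
- shoe_tree_a: One of a pair of beech shoe trees lying along its own x: toe block 100 x 58 x 42, steel rod, heel block; 250 long over all, at most 52 high. Origin on its underside near mid-length. Bystander.
- shoe_tree_b: The other shoe tree, same shape and size. Bystander.
- brush: Boot scraper brush lying bristles down, copper back and round copper handle (dia 20); 235 long along its own x (handle end at -120, head end at +115), 34 high. Bystander.
- mallet: Wooden mallet lying on the bench along its own x: head 75 x 115 x 56 centred at x = +110, round handle dia 24 to x = -162. Bystander.
- boot_weight: Squat brown-glazed stoneware boot weight, dia 100, 80 high, origin under its centre. Bystander.
- polish_tin: Low steel polish tin, dia 72, 30 high, origin under its centre. Bystander.

How it is judged:
On the way, in this order (a step that is already met when the one before it is completed fails the run):
1. the bolt is drawn fully to its end stop (within 4 mm) while the lid is still shut (value of joint bolt above 0.041 m and value of joint lid below 0.06 rad), for 0.2 s.
2. the lid is raised to 45 degrees (39 to 51) (value of joint lid between 0.68 and 0.89 rad), for 0.3 s.
At the end, for the whole second after the job is handed in: The lid stands by itself, still, between 39 and 51 degrees (0.68 to 0.89 rad) open, and the bolt is drawn to within 4 mm of its end stop (joint above 0.041) (all of step 2 and velocity of joint lid between -0.03 and 0.03 rad/s and value of joint bolt above 0.041 m); the robot touches nothing.
It fails at once if one of the six things lying on the bench is shifted by more than 30 mm (distance of any of shoe_tree_a, shoe_tree_b, brush, mallet, boot_weight, polish_tin from where it was at the start of the episode above 0.03 m).
It also fails if it takes over 51 s, if anything falls off the work surface, if the arm or the gripper's body presses on something with over 40 N, if the wrist force passes 120 N, or if a joint passes its speed limit or range.

ROBOT

A 6-joint arm with a two-finger parallel gripper is mounted at the origin on the work surface. World frame = base frame: x ahead of the robot, y to its left, z up, the work surface at z = 0. Lengths are in m, angles in rad, forces in N, time in s.
With the tool pointing down it reaches from about 0.4 to 0.825 m from the base axis. Payload 7 kg.
Tool frame: the origin (TCP) lies midway between the tips of the shut fingers; the grasp point (between the pads) lies bot.pinch_z behind it (bot.pinch_z is the distance from the TCP to the grasp point, in m); z points along the fingers, y is the line along which they close (so a half turn about z gives the same grasp; the last joint's range is limited). The gripper opens to 88 mm and grips with 3 to 60 N. Pads are 19 mm wide; open, the fingers measure 130 mm over their backs; the gripper's body (78 mm by 193 mm) begins 47 mm behind the grasp point.
Start: joints at [1.574, 0.359, 0.012, 0, -1.224, -0.288], TCP at [0.19, 0.648, 0.196] pointing down, gripper open.
Joint ranges: [-3.07, 3.07], [-1.43, 2.12], [-1.02, 1.25], [-3.03, 1.67], [-3.05, -0], [-3.03, 3.03]. Speed limits (rad/s): [2.39, 2.39, 3.01, 3.14, 3.14, 3.14].

INTERFACE

Orientations are given as a unit quaternion [w, x, y, z].
In Python, from bench import bot gives the robot as it stands.
- The arm moves only by the tool play_rows, never from a script. Its argument "increments" is text: rows parted by semicolons, each of 7 numbers parted by spaces: the turn, a rotation vector about the world's x, y, z in degrees, then the shift along the world's x, y, z in mm, then the closure, from 0 (fully open) to 1 (shut). A call has 1 to 10 rows; each row shifts and turns the commanded pose from where the row before left it; what a row does not reach is not made up. A row lasts 1/10 s, in which the tool goes at most 50 mm and 8.59 degrees, less where a joint would pass 70% of its speed; a pose out of reach is approached as far as the arm can. A call is refused whole if a number of a shift passes 50 or a number of a turn 8.59, either way. A call with a gripper value outside its range is refused whole. The fingers move at their own pace and stop on an object; the grip force is fixed at half the most. Time passes only in rows, so rows that do not move let the fingers close. It gives the time, the measured TCP pose, the force, the opening and the grip force at its end, in the units of the state.
- bot.read_state(): the state, without advancing time (a new reading comes with each control period).
- bot.capture(name): name is "side" or "top"; returns a dict with "img" (384x512x3 uint8, red, green, blue), "camera_matrix" (3x3 intrinsics, pixels), "rvec" (rotation vector, rad) and "tvec" (3), from world to camera coordinates, as OpenCV has them. Camera axes: x right, y down, z forward; pixel columns grow to the right and rows downward; lengths in m; the calibration is good to about 2 mm. A picture is of the moment at which its call begins. There is no depth.
- bot.finish_job(): hands the job in; it is judged then, once.
The state is a dict: "time": time; "q": joint angles; "qvel": joint speeds; "joint_torque": joint torques, N m; "ee_pos": TCP position; "eef_rot": TCP orientation; "force": force on the tool from outside, world axes, zero at the start; "wrist_torque": the same for the moment, N m; "grip_width": finger opening in m; "finger_force": force on a finger pad.
Only numpy, scipy, OpenCV 4.12 (cv2) and the standard library are available. Lean on these libraries where they do the work, as an engineer would, in place of code of your own. Each camera call takes 0.05 s, during which the arm holds its last target. There are 200 camera calls.

## Working session

There is one attempt and no reset: what is moved stays moved. The work goes in short steps, Python scripts to look and compute and a tool call to move; the robot and the scene stay as the last step left them, time stands still between calls to the robot, and variables do not carry over. Pictures are saved under pics/ and viewed, at most 10 in all, crops included, and the job is handed in when it is done.

Besides the shell and the picture viewer there is one more tool, called after "Request:" by a JSON object that holds its "name" and its "arguments", one argument or row to a line. play_rows: Moves the arm, as the interface text tells. Its arguments: {"type":"object","properties":{"increments":{"type":"string"}},"required":["increments"]}

```bash
mkdir -p pics; ls; cat > h.py <<'E'
import numpy as np, cv2
from bench import bot
def cap(n):
    c=bot.capture(n); cv2.imwrite(f"pics/{n}_raw.png",c["img"][:,:,::-1]); return c
def proj(c,P):
    return cv2.projectPoints(np.float64(P).reshape(-1,1,3),np.float64(c["rvec"]),np.float64(c["tvec"]),np.float64(c["camera_matrix"]),None)[0].reshape(-1,2)
def ray(c,uv):
    R=cv2.Rodrigues(np.float64(c["rvec"]))[0]; o=-R.T@np.float64(c["tvec"]).ravel()
    d=R.T@np.linalg.inv(np.float64(c["camera_matrix"]))@np.array([uv[0],uv[1],1.]); return o,d/np.linalg.norm(d)
def onz(c,uv,z):
    o,d=ray(c,uv); return o+d*(z-o[2])/d[2]
def tri(c1,u1,c2,u2):
    o1,d1=ray(c1,u1);o2,d2=ray(c2,u2)
    s=np.linalg.lstsq(np.c_[d1,-d2],o2-o1,rcond=None)[0]
    a=o1+s[0]*d1;b=o2+s[1]*d2; return (a+b)/2,np.linalg.norm(a-b)
E
python3 - <<'E'
from h import *
print(bot.read_state(), bot.pinch_z)
for n in("top","side"):
    c=cap(n); R=cv2.Rodrigues(np.float64(c["rvec"]))[0]; print(n,-R.T@np.ravel(c["tvec"]),R[2],c["camera_matrix"][0][0])
    cv2.imwrite(f"pics/{n}1.png",cv2.resize(c["img"][:,:,::-1],(800,600),interpolation=cv2.INTER_CUBIC))
E
```

```text
pics
{'time': 0.0, 'q': array([ 1.57411847e+00,  3.59362978e-01,  1.10404385e-02, -3.46218191e-04,
       -1.22409119e+00, -2.88099333e-01]), 'qvel': array([ 4.04589131e-05, -6.50529138e-04,  6.59350581e-04,  3.00269291e-03,
       -1.97039802e-03,  5.45758301e-04]), 'joint_torque': array([-2.37888671e-03, -5.82723463e+01,  2.93076038e+01,  6.99756458e+00,
        7.07656582e-03, -1.57113959e-04]), 'ee_pos': array([0.18951778, 0.6472791 , 0.19553088]), 'eef_rot': array([ 8.23762392e-04,  9.89871156e-01, -1.41966246e-01, -4.36165017e-05]), 'force': array([ 0.15489826, -0.59144967,  0.76847157]), 'wrist_torque': array([-0.03643361, -0.03288489,  0.0384154 ]), 'finger_force': 0.0, 'grip_width': 0.08749746102765506} 0.0188
top [0.40324722 0.00762252 1.5479855 ] [ 0.08692948  0.01397876 -0.99611639] 446.67803457994887
side [ 0.26587388 -0.9784917   1.17938832] [ 0.16897103  0.70222107 -0.69161721] 429.7477322539386
```

View pics/top1.png

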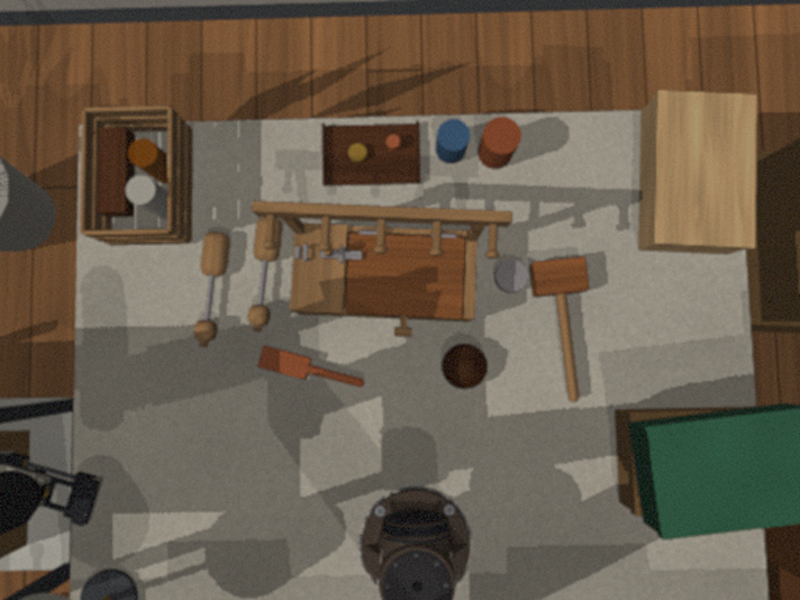

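View pics/side1.png

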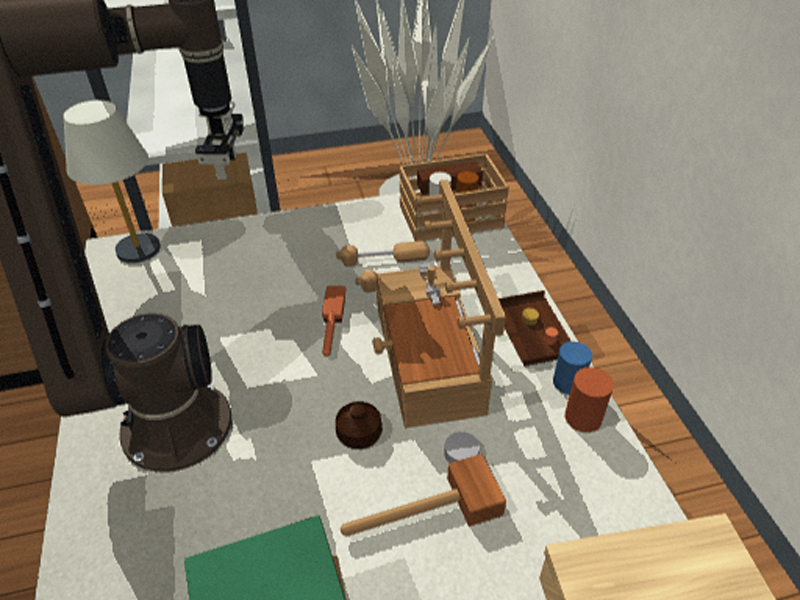

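Both views show the chest with its pull: top (403,325), side (379,345). The bolt sits under the second peg from the left, around top (330,252) and side (432,280). Next I enlarge the crops for exact pixels.

```bash
python3 - <<'E'
import cv2
t=cv2.imread("pics/top_raw.png")[125:220,155:335]; s=cv2.imread("pics/side_raw.png")[110:280,225:335]
cv2.imwrite("pics/tcrop.png",cv2.resize(t,None,fx=4.4,fy=4.4,interpolation=cv2.INTER_CUBIC))
cv2.imwrite("pics/scrop.png",cv2.resize(s,None,fx=3.5,fy=3.5,interpolation=cv2.INTER_CUBIC))
E
```

```text
(no output)
```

View pics/tcrop.png

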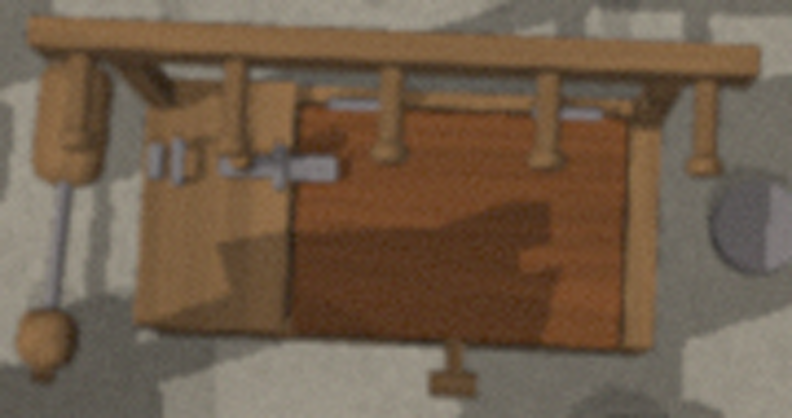

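View pics/scrop.png

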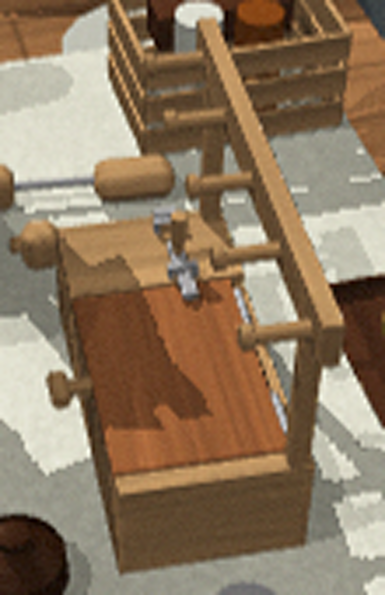

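```bash
cat >> h.py <<'E'
T=lambda x,y:(155+(x+.5)/4.4-.5,125+(y+.5)/4.4-.5)
S=lambda x,y:(225+(x+.5)/3.5-.5,110+(y+.5)/3.5-.5)
E
python3 - <<'E'
from h import *
from scipy.optimize import least_squares
ct=bot.capture("top");cs=bot.capture("side")
obs=[ # chest point, top px, side px
 ((-85,200,120),T(134,320),S(58,230)),
 ((-85,-180,120),T(652,350),S(118,491)),
 ((100,-180,120),None,S(311,460)),
 ((-117-32+32-0,-35,114),T(453,380),S(61,388)), # pull 202 from hinge -> x=-117
 ((35,115,182),None,S(179,214)),
 ((15,10,310),T(388,158),S(191,186)),
 ((15,-90,310),T(545,161),S(216,254)),
 ((15,-190,310),T(703,169),S(245,335)),
 ((15,110,310),T(236,160),S(167,116)),
]
for p,t,s in obs:
    if t and s: print(p,tri(ct,t,cs,s))
def W(v,p):
    c,s=np.cos(v[2]),np.sin(v[2]);x,y,z=np.array(p)/1000; return np.array([v[0]+c*x-s*y,v[1]+s*x+c*y,z])
def res(v):
    r=[]
    for p,t,s in obs:
        if t: r+=list(proj(ct,W(v,p))[0]-t)
        if s: r+=list(proj(cs,W(v,p))[0]-s)
    return np.array(r)
f=least_squares(res,[.6,0,0],loss='soft_l1')
print(f.x,np.degrees(f.x[2]));print(res(f.x).round(1))
for n,p in dict(pull=(-117,-35,114),knob=(35,115,166),hinge=(85,-35,114),peg110=(15,110,310)).items(): print(n,W(f.x,p), proj(ct,W(f.x,p)),proj(cs,W(f.x,p)))
np.save("chest.npy",f.x)
E
```

```text
(-85, 200, 120) (array([0.50520991, 0.24951728, 0.11427456]), np.float64(0.002663769880423808))
(-85, -180, 120) (array([ 0.47574481, -0.12821568,  0.12167684]), np.float64(0.0044528830972696345))
(-117, -35, 114) (array([0.45625616, 0.0167368 , 0.11468224]), np.float64(0.0023913413968735444))
(15, 10, 310) (array([0.59200974, 0.05362383, 0.31014896]), np.float64(0.00419239797484808))
(15, -90, 310) (array([ 0.58647023, -0.04578788,  0.31316853]), np.float64(0.002353948790693263))
(15, -190, 310) (array([ 0.58015504, -0.14594419,  0.31101552]), np.float64(0.0038600816708338494))
(15, 110, 310) (array([0.59335165, 0.14882195, 0.32115963]), np.float64(0.008430846225255957))
[ 0.57551083  0.04524221 -0.06268536] -3.5916064947721793
[-0.4  0.1 -0.9 -1.1  0.3 -1.8  0.5  0.4  1.6  0.9 -0.2 -0.4 -0.3 -0.
  0.5  1.2 -0.1 -0.4 -1.   0.1 -0.1  0.3 -1.   0.9 -0.1 -0.1 -1.3  0.3
 -1.2 -2.3 -0.6  1.8]
pull [0.45654808 0.01764033 0.114     ] [[257.33543833 210.52994132]] [[241.75409304 220.46966373]]
knob [0.61764618 0.15782378 0.166     ] [[211.32532862 159.33556181]] [[276.18723511 175.36502618]]
hinge [0.65815133 0.00498618 0.114     ] [[259.92952011 148.34621913]] [[299.14400932 212.5273213 ]]
peg110 [0.59737224 0.15408649 0.31      ] [[207.07350758 158.70112503]] [[271.78472656 144.57198375]]
```

Request:
{"name": "play_rows", "arguments": {
  "increments": "0 0 0 0 0 50 0; 0 0 0 0 0 50 0; 0 0 0 0 0 40 0; 0 0 6.35 25 -45 0 0; 0 0 6.35 25 -45 0 0; 0 0 0 25 -45 0 0; 0 0 0 25 -45 0 0; 0 0 0 25 -45 0 0; 0 0 0 25 -45 0 0; 0 0 0 25 -45 0 0"
}}

```text
time: 1.2
ee_pos: [0.36, 0.3398, 0.3366]
eef_rot: [-0.0, 1.0, -0.031, 0.0]
force: [1.3, -0.3, -0.1]
grip_width: 0.0878
finger_force: 0.0
```

Request:
{"name": "play_rows", "arguments": {
  "increments": "-0.47 -7.49 0 30 -35 0 0; -0.47 -7.49 0 30 -35 0 0; -0.47 -7.49 0 30 -35 0 0; -0.47 -7.49 0 30 -35 0 0; -0.47 -7.49 0 20 -30 0 0; -0.47 -7.49 0 20 0 0 0; 0 0 0 0 0 0 0.2; 0 0 0 0 0 0 0.2"
}}

```text
time: 2.0
ee_pos: [0.5182, 0.1691, 0.3381]
eef_rot: [0.013, 0.927, -0.032, 0.372]
force: [0.9, -0.5, -0.4]
grip_width: 0.0768
finger_force: 0.0
```

```bash
cat > st.py <<'E'
from h import *
from scipy.spatial.transform import Rotation as Ro
s=bot.read_state();q=s["eef_rot"];M=Ro.from_quat([q[1],q[2],q[3],q[0]]).as_matrix()
print("t",s["time"],"p",s["ee_pos"].round(4),"y",M[:,1].round(3),"z",M[:,2].round(3),"w",round(s["grip_width"],4),"F",s["force"].round(1),"ff",s["finger_force"],"q",s["q"].round(2))
E
python3 st.py
```

```text
t 2.0 p [0.5182 0.1691 0.3381] y [-0.069 -0.998 -0.   ] z [ 0.69  -0.048 -0.722] w 0.0768 F [ 0.9 -0.5 -0.4] ff 0.0 q [ 1.03 -0.32 -0.93  0.99 -0.83 -0.18]
```

Request:
{"name": "play_rows", "arguments": {
  "increments": "0 0 0 7 -2 -24 0.2; 0 0 0 7 -2 -24 0.2; 0 0 0 7 -2 -24 0.2; 0 0 0 7 -1 -24 0.2; 0 0 0 0 0 0 0.2; 0 0 0 0 0 0 0.2"
}}

```text
time: 2.6
ee_pos: [0.5575, 0.1732, 0.2661]
eef_rot: [0.018, 0.932, -0.035, 0.359]
force: [-0.7, 0.2, 0.1]
grip_width: 0.07
finger_force: 0.0
```

```bash
python3 st.py; python3 - <<'E'
from h import *
c=cap("side");t=cap("top")
a=cv2.resize(c["img"][100:240,200:350],(600,560),interpolation=3)
cv2.imwrite("pics/s2.png",a[:,:,::-1])
E
```

```text
t 2.6 p [0.5575 0.1732 0.2661] y [-0.078 -0.997  0.008] z [ 0.669 -0.058 -0.741] w 0.07 F [-0.7  0.2  0.1] ff 0.0 q [ 0.79 -0.17 -1.01  1.24 -0.58 -0.32]
```

View pics/s2.png

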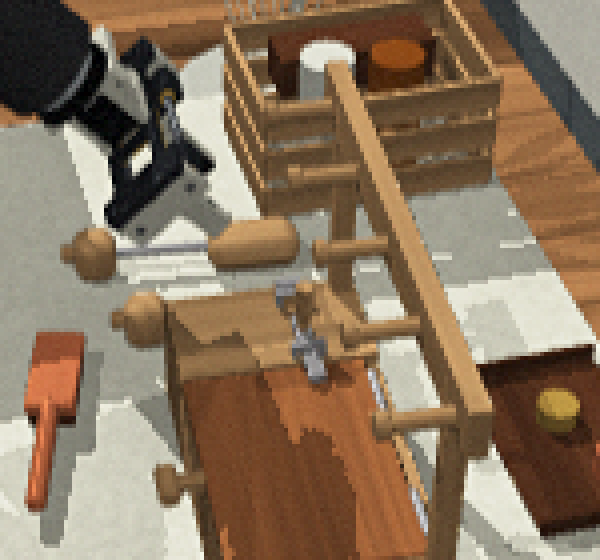

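```bash
cat > kin.py <<'E'
from h import *
from scipy.spatial.transform import Rotation as Ro
from scipy.optimize import least_squares
lo=np.array([-3.07,-1.43,-1.02,-3.03,-3.05,-3.03]);hi=np.array([3.07,2.12,1.25,1.67,0,3.03])
def rot(a,t): return Ro.from_rotvec(np.array(a)*t).as_matrix()
X,Y,Z=np.eye(3)
def fk(k,q):
    d1,a1,L2,e,L3,b,Lt,R0=*k[:7],Ro.from_euler('z',k[7]).as_matrix()
    R=rot(Z,q[0]);p=np.array([0,0,d1])+R@[a1,0,0]
    R=R@rot(Y,q[1]);p=p+R@[0,-abs(b)*np.sign(b),L2]
    R=R@rot(Y,-q[2]);p=p+R@[0,0,e]
    R=R@rot(X,sg[0]*q[3]);p=p+R@[L3,0,0]
    R=R@rot(Y,-q[4]);R=R@rot(X,sg[1]*q[5]);p=p+R@[Lt,0,0]
    # tool z = arm x ; tool frame
    R=R@np.array([[0,0,1],[0,1,0],[-1,0,0]])@R0
    return p,R
sg=[1,1]
E
python3 - <<'E'
import kin
from kin import *
s=bot.read_state()
D=[([1.57411847,.359362978,.0110404,-.000346,-1.22409119,-.288099],[.18951778,.6472791,.19553088],[8.2376e-4,.98987,-.141966,-4.36e-5]),
([1.03,-.32,-.93,.99,-.83,-.18],[.5182,.1691,.3381],[.013,.927,-.032,.372]),
(s["q"],s["ee_pos"],s["eef_rot"])]
for a in(1,-1):
  for b in(1,-1):
    kin.sg=[a,b]
    def r(k):
        o=[]
        for q,p,Q in D:
            P,R=fk(k,q); M=Ro.from_quat([Q[1],Q[2],Q[3],Q[0]]).as_matrix()
            o+=list((P-p)*5)+list((R-M).ravel())
        return np.array(o)+0
    best=min((least_squares(lambda k:np.r_[r(k),.002*(k[:7]-[.4,0,.4,0,.4,.2,.2])],[.4,0,.4,0,.4,.19*sb,.2,y]) for y in(0,1.57,3.14,-1.57) for sb in(1,-1)),key=lambda f:f.cost)
    print(a,b,best.cost,best.x.round(3),np.abs(r(best.x)).max())
E
```

```text
1 1 5.033239238760384 [-0.591  0.802  0.387  0.16  -0.372  0.204 -0.185  4.025] 1.2254567339537996
1 -1 5.00519622919048 [-0.591  0.802  0.387  0.16  -0.372  0.204 -0.185  3.527] 1.2528808595473633
-1 1 0.11572784537117554 [-6.20e-02  4.48e-01  5.04e-01  7.00e-02 -4.00e-03  1.76e-01  2.59e-01
  5.24e+00] 0.24108120525679816
-1 -1 0.07011096285774172 [-0.062  0.448  0.504  0.07  -0.004  0.176  0.259 -1.571] 0.2410812057100009
```

```bash
sed -i 's/R=rot(Z,q\[0\]);/R=rot(Z,q[0]+k[8]);/' kin.py
python3 - <<'E'
import kin
from kin import *
s=bot.read_state()
D=[([1.57411847,.359362978,.0110404,-.000346,-1.22409119,-.288099],[.18951778,.6472791,.19553088],[8.2376e-4,.98987,-.141966,-4.36e-5]),
([1.03,-.32,-.93,.99,-.83,-.18],[.5182,.1691,.3381],[.013,.927,-.032,.372]),
(s["q"],s["ee_pos"],s["eef_rot"])]
for a in(1,-1):
  for b in(1,-1):
    kin.sg=[a,b]
    def r(k):
        o=[]
        for q,p,Q in D:
            P,R=fk(k,q); M=Ro.from_quat([Q[1],Q[2],Q[3],Q[0]]).as_matrix()
            o+=list((P-p)*5)+list((R-M).ravel())
        return np.array(o)+0
    best=min((least_squares(lambda k:np.r_[r(k),.002*(k[:7]-[.4,0,.4,0,.4,.0,.2])],[.4,0,.4,0,.4,.0,.2,y,o]) for y in(0,1.57,3.14,-1.57) for o in(-.287,0)),key=lambda f:f.cost)
    print(a,b,best.cost,best.x.round(4).tolist(),np.abs(r(best.x)).max(),r(best.x).reshape(3,12)[:,:3].round(3))
    np.save(f"k{a}{b}.npy",best.x)
E
```

```text
1 1 2.011250454395191 [0.9582, 0.0647, -0.541, -0.3157, -0.0739, -0.5894, -0.0498, -4.4821, -2.3198] 1.0537308768241447 [[-0.06  -0.045  0.173]
 [ 0.062  0.037 -0.37 ]
 [ 0.005 -0.033  0.198]]
1 -1 2.0020876738682154 [0.9567, 0.0669, -0.541, -0.3154, -0.0747, -0.5901, -0.0508, 1.3026, 3.9659] 1.0038892541450504 [[-0.06  -0.045  0.173]
 [ 0.062  0.038 -0.371]
 [ 0.005 -0.033  0.198]]
-1 1 0.1154423705459001 [-0.0468, 0.4481, 0.4997, 0.0657, 0.0023, 0.1652, 0.2642, 5.2263, -0.0168] 0.23897365223582295 [[-0.078 -0.008  0.111]
 [-0.1    0.048 -0.239]
 [ 0.147 -0.121  0.128]]
-1 -1 0.07010950843956079 [-0.0605, 0.4477, 0.5035, 0.0694, -0.0031, 0.1753, 0.2591, -1.5724, -0.0012] 0.24092718671848534 [[-0.078 -0.009  0.112]
 [-0.099  0.045 -0.241]
 [ 0.147 -0.116  0.129]]
```

Request:
{"name": "play_rows", "arguments": {
  "increments": "0.4 7 0 0 0 0 0.3; 0 0 0 0 0 0 0.3; 0 0 0 0 0 0 0.3"
}}

```text
time: 3.0
ee_pos: [0.5616, 0.1708, 0.2706]
eef_rot: [0.019, 0.943, -0.036, 0.331]
force: [0.0, -0.1, 0.8]
grip_width: 0.0616
finger_force: 0.0
```

```bash
python3 st.py
```

```text
t 3.0 p [0.5616 0.1708 0.2706] y [-0.081 -0.997  0.011] z [ 0.622 -0.059 -0.781] w 0.0616 F [ 0.  -0.1  0.8] ff 0.0 q [ 0.84 -0.16 -0.93  1.03 -0.63 -0.15]
```

Request:
{"name": "play_rows", "arguments": {
  "increments": "0 0 0 10 -4 -23 0.4; 0 0 0 10 -4 -23 0.4; 0 0 0 10 -3 -23 0.4; 0 0 0 0 0 0 0.4; 0 0 0 0 0 0 0.4"
}}

```text
time: 3.5
ee_pos: [0.595, 0.1591, 0.2044]
eef_rot: [0.022, 0.944, -0.038, 0.326]
force: [0.5, -0.9, 0.0]
grip_width: 0.0527
finger_force: 0.0
```

```bash
python3 st.py
```

```text
t 3.5 p [0.595  0.1591 0.2044] y [-0.086 -0.996  0.017] z [ 0.614 -0.067 -0.786] w 0.0527 F [ 0.5 -0.9  0. ] ff 0.0 q [ 0.55 -0.05 -1.02  1.46 -0.39 -0.4 ]
```

```bash
cat > kin.py <<'E'
from h import *
from scipy.spatial.transform import Rotation as Ro
from scipy.optimize import least_squares
lo=np.array([-3.07,-1.43,-1.02,-3.03,-3.05,-3.03]);hi=np.array([3.07,2.12,1.25,1.67,0,3.03])
def rot(a,t): return Ro.from_rotvec(np.array(a)*t).as_matrix()
X,Y,Z=np.eye(3)
E0=np.array([[0,0,1],[0,1,0],[-1,0,0.]])@rot(Z,-np.pi/2)
def fk(k,q):
    d1,a1,Lx,L2,L3,e,b,Lt,c3=k
    R1=rot(Z,q[0]);p=np.array([0,0,d1])+R1@[a1,0,0]
    p=p+R1@rot(Y,q[1])@[Lx,b,L2]
    R=R1@rot(Y,q[1]*c2-q[2]);p=p+R@[L3,0,e]
    R=R@rot(X,-q[3])@rot(Y,-q[4])@rot(X,-q[5]);p=p+R@[Lt,0,0]
    return p,R@E0
c2=1
D=[([1.57411847,.359362978,.0110404,-.000346,-1.22409119,-.288099],[.18951778,.6472791,.19553088],[8.2376e-4,.98987,-.141966,-4.36e-5]),
([1.03,-.32,-.93,.99,-.83,-.18],[.5182,.1691,.3381],[.013,.927,-.032,.372]),
([.79,-.17,-1.01,1.24,-.58,-.32],[.5575,.1732,.2661],[.018,.932,-.035,.359]),
([.84,-.16,-.93,1.03,-.63,-.15],[.5616,.1708,.2706],[.019,.943,-.036,.331]),
([.55,-.05,-1.02,1.46,-.39,-.40],[.595,.1591,.2044],[.022,.944,-.038,.326])]
E
python3 - <<'E'
from kin import *
for q,p,Q in D:
    M=Ro.from_quat([Q[1],Q[2],Q[3],Q[0]]).as_matrix(); print((fk([0]*9,q)[1]-M)[:, 1:].round(3).tolist())
import kin
for q,p,Q in D:
    M=Ro.from_quat([Q[1],Q[2],Q[3],Q[0]]).as_matrix()
    print(q[0], M[:,2].round(3))
def r(k,rotw=0): 
    return np.concatenate([fk(k,q)[0]-p for q,p,Q in D])
f=least_squares(lambda k:np.r_[r(k),.001*k],[.4,0,0,.4,.4,0,0,.2,0]); print(f.x.round(3),r(f.x).round(3))
E
```

```text
[[0.0, 0.0], [-0.0, -0.0], [-0.0, 0.0]]
[[0.003, 0.005], [-0.0, 0.006], [-0.006, 0.004]]
[[0.004, -0.001], [-0.0, -0.004], [0.008, -0.0]]
[[0.003, -0.0], [-0.0, -0.003], [0.006, 0.0]]
[[-0.001, -0.001], [0.0, -0.001], [0.0, -0.0]]
1.57411847 [-0.    -0.002 -1.   ]
1.03 [ 0.69  -0.048 -0.723]
0.79 [ 0.669 -0.059 -0.741]
0.84 [ 0.623 -0.06  -0.78 ]
0.55 [ 0.614 -0.066 -0.786]
[-0.057  0.056  0.195  0.503  0.185  0.168 -0.162  0.244  0.   ] [-0.03  -0.    -0.    -0.04   0.021 -0.     0.01  -0.01  -0.001 -0.01
  0.017  0.001  0.039 -0.069  0.001]
```

```bash
python3 - <<'E'
from kin import *
def g(k,q):
    p,R=fk(list(k[:8])+[0],q); R1=rot(Z,q[0])
    return p+np.array([k[8],k[9],0])
def r(k,d=D): return np.concatenate([g(k,q)-p for q,p,Q in d])
for reg in(1e-3,1e-4,1e-2):
    f=least_squares(lambda k:np.r_[r(k),reg*k],[.4,0,0,.4,.4,0,0,.2,0,0]); print(f.x.round(3).tolist(),r(f.x).round(3).tolist())
np.save("k.npy",f.x)
E
```

```text
[0.239, -0.155, 0.181, 0.619, 0.409, -0.051, 0.042, 0.371, 0.234, 0.049] [0.0, -0.001, 0.0, 0.003, -0.005, 0.002, 0.002, -0.009, -0.001, -0.006, 0.019, -0.003, 0.001, -0.004, 0.003]
[0.239, -0.155, 0.181, 0.619, 0.41, -0.051, 0.042, 0.371, 0.234, 0.049] [0.0, -0.001, 0.0, 0.003, -0.005, 0.002, 0.002, -0.009, -0.001, -0.006, 0.019, -0.003, 0.001, -0.004, 0.003]
[0.223, -0.152, 0.176, 0.616, 0.394, -0.034, 0.027, 0.376, 0.219, 0.059] [0.0, -0.001, 0.0, 0.003, -0.005, 0.001, 0.003, -0.009, -0.001, -0.007, 0.019, -0.003, 0.001, -0.004, 0.003]
```

```bash
cat >> kin.py <<'E'
def g(k,q):
    d1,a1,Lx,L2,L3,e,b,Lt,wy,wz,vz=k
    R=rot(Z,q[0]);p=np.array([0,0,d1])+R@[a1,0,0]
    R=R@rot(Y,q[1]);p=p+R@[Lx,b,L2]
    R=R@rot(Y,-q[2]);p=p+R@[L3,0,e]
    R=R@rot(X,-q[3]);p=p+R@[0,wy,wz]
    R=R@rot(Y,-q[4]);p=p+R@[Lt,0,vz]
    R=R@rot(X,-q[5]);return p,R@E0
def r(k,d=D): return np.concatenate([g(k,q)[0]-p for q,p,Q in d])
E
python3 - <<'E'
from kin import *
for m in ([],[8],[9],[10],[8,9],[8,9,10]):
  free=[0,1,3,4,5,6,7]+m
  for reg in(1e-3,):
    def ex(v): k=np.zeros(11);k[free]=v;return k
    x0=np.array([.4,0,0,.4,.4,0,-.1,.2,-.05,0,0])[free]
    f=least_squares(lambda v:np.r_[r(ex(v)),reg*v],x0); print(m,f.cost,ex(f.x).round(3).tolist(),r(ex(f.x)).round(3).tolist())
np.save("k.npy",ex(f.x))
E
```

```text
[] 0.007794468663188734 [-0.037, 0.336, 0.0, 0.513, 0.094, 0.111, -0.146, 0.284, 0.0, 0.0, 0.0] [-0.046, -0.004, 0.036, -0.033, 0.015, -0.055, 0.014, -0.013, -0.004, -0.009, 0.012, -0.009, 0.044, -0.064, 0.032]
[8] 8.023911982635004e-06 [0.182, 0.01, 0.0, 0.605, 0.45, 0.005, -0.003, 0.404, -0.188, 0.0, 0.0] [-0.0, 0.0, -0.001, -0.001, 0.0, 0.003, 0.001, 0.001, -0.001, -0.0, -0.0, -0.001, 0.0, -0.001, 0.001]
[9] 0.0016526054758913807 [0.178, 0.381, 0.0, 0.627, 0.002, -0.14, -0.184, 0.663, 0.0, 0.262, 0.0] [-0.008, -0.003, 0.021, 0.008, -0.018, -0.039, 0.005, -0.002, 0.0, 0.006, 0.023, 0.004, -0.008, -0.003, 0.014]
[10] 0.0012926087778179702 [-0.042, 0.12, 0.0, 0.619, 0.021, 0.202, -0.186, 0.508, 0.0, 0.0, 0.22] [-0.006, -0.002, 0.016, 0.01, -0.019, -0.03, 0.004, 0.003, -0.006, 0.002, 0.023, 0.008, -0.008, -0.005, 0.013]
[8, 9] 3.873162458604081e-06 [0.184, 0.026, 0.0, 0.607, 0.43, -0.004, -0.011, 0.42, -0.18, 0.014, 0.0] [0.0, 0.0, -0.0, -0.0, -0.001, 0.001, 0.001, 0.001, -0.001, 0.0, 0.001, -0.001, -0.001, -0.001, 0.001]
[8, 9, 10] 2.897906947074805e-06 [0.211, 0.051, 0.0, 0.608, 0.435, -0.044, -0.008, 0.435, -0.184, 0.042, -0.027] [-0.0, -0.0, 0.0, -0.001, -0.0, 0.001, 0.001, 0.0, -0.0, 0.001, 0.0, -0.001, -0.001, -0.0, 0.001]
```

```bash
cat >> kin.py <<'E'
K=np.array([0.182,0.01,0,0.605,0.45,0.005,-0.003,0.404,-0.188,0,0])
try: K=np.load("kf.npy")
except Exception: pass
C=np.load("chest.npy")
def W(x,y,z):
    c,s=np.cos(C[2]),np.sin(C[2]); return np.array([C[0]+c*x-s*y,C[1]+s*x+c*y,z])
def tool(lean,az,flip=0):
    # lean deg from vertical, tool z horizontal comp along chest-x turned by az (deg)
    a=C[2]+np.radians(az); R=rot(Z,a)@np.array([[1,0,0],[0,-1,0],[0,0,-1.]])
    R=rot([-np.sin(a),np.cos(a),0],-np.radians(lean))@R
    return R@rot(Z,np.pi*flip)
def ik(p,R,q0s):
    best=None
    m=.03
    for q0 in q0s:
        f=least_squares(lambda q:np.r_[(g(K,q)[0]-p)*5,(g(K,q)[1]-R).ravel()],np.clip(q0,lo+m+.001,hi-m-.001),bounds=(lo+m,hi-m))
        if best is None or f.cost<best[0]: best=(f.cost,f.x)
    return best
E
python3 - <<'E'
from kin import *
rng=np.random.default_rng(0)
q0s=[D[4][0],D[0][0]]+[rng.uniform(np.maximum(lo,[-1.5,-1,-1,-3,-3,-3]),np.minimum(hi,[1.5,1.5,1.2,1.6,0,3])) for _ in range(10)]
for flip in(0,1):
 for lean in(30,36,42):
  for az in(-30,0,30):
   R=tool(lean,az,flip); o=[]
   for tr in(0,50):
    P=W(35,115+tr,.170)+.0188*R[:,2]
    c,q=ik(P,R,q0s); o.append(f"{c:.1e} {q.round(2).tolist()}")
   print(flip,lean,az,*o)
E
```

```text
0 30 -30 1.8e+05 [1.22, 1.5, 1.22, 1.58, -0.04, -0.51] 3.5e+05 [1.31, 1.5, 1.22, 1.58, -0.04, -0.49]
0 30 0 1.8e+05 [1.22, 1.5, 1.22, 1.58, -0.04, -0.48] 3.5e+05 [1.31, 1.5, 1.22, 1.58, -0.04, -0.47]
0 30 30 1.8e+05 [1.22, 1.5, 1.22, 1.58, -0.04, -0.42] 3.5e+05 [1.31, 1.5, 1.22, 1.57, -0.04, -0.42]
0 36 -30 1.8e+05 [1.22, 1.5, 1.22, 1.58, -0.04, -0.5] 3.5e+05 [1.31, 1.5, 1.22, 1.58, -0.04, -0.49]
0 36 0 1.8e+05 [1.22, 1.5, 1.22, 1.58, -0.04, -0.47] 3.5e+05 [1.31, 1.49, 1.22, 1.58, -0.04, -0.46]
0 36 30 1.8e+05 [1.22, 1.5, 1.22, 1.58, -0.04, -0.41] 3.5e+05 [1.31, 1.5, 1.22, 1.57, -0.04, -0.42]
0 42 -30 1.8e+05 [1.22, 1.5, 1.22, 1.58, -0.04, -0.5] 3.5e+05 [1.31, 1.5, 1.22, 1.58, -0.04, -0.48]
0 42 0 1.8e+05 [1.22, 1.5, 1.22, 1.58, -0.04, -0.46] 3.5e+05 [1.31, 1.5, 1.22, 1.58, -0.04, -0.45]
0 42 30 1.8e+05 [1.22, 1.5, 1.22, 1.58, -0.04, -0.41] 3.5e+05 [1.31, 1.5, 1.22, 1.58, -0.04, -0.41]
1 30 -30 1.8e+05 [1.23, 1.49, 1.22, 1.51, -0.03, 1.0] 3.5e+05 [1.31, 1.49, 1.22, 1.52, -0.04, 0.96]
1 30 0 1.8e+05 [1.22, 1.49, 1.22, 1.55, -0.04, -2.98] 3.5e+05 [1.31, 1.49, 1.22, 1.52, -0.03, 1.01]
1 30 30 1.8e+05 [1.22, 1.49, 1.22, 1.55, -0.04, -2.98] 3.5e+05 [1.31, 1.49, 1.22, 1.54, -0.04, -2.98]
1 36 -30 1.8e+05 [1.23, 1.49, 1.22, 1.52, -0.03, 1.02] 3.5e+05 [1.31, 1.49, 1.22, 1.52, -0.03, 0.97]
1 36 0 1.8e+05 [1.22, 1.49, 1.22, 1.55, -0.04, -2.98] 3.5e+05 [1.31, 1.49, 1.22, 1.55, -0.04, -2.98]
1 36 30 1.8e+05 [1.22, 1.49, 1.22, 1.55, -0.04, -2.98] 3.5e+05 [1.31, 1.49, 1.22, 1.55, -0.04, -2.98]
1 42 -30 1.8e+05 [1.23, 1.49, 1.22, 1.51, -0.03, 1.01] 3.5e+05 [1.31, 1.49, 1.22, 1.52, -0.03, 0.97]
1 42 0 1.8e+05 [1.22, 1.49, 1.22, 1.55, -0.04, -2.98] 3.5e+05 [1.31, 1.49, 1.22, 1.55, -0.04, -2.98]
1 42 30 1.8e+05 [1.22, 1.49, 1.22, 1.55, -0.04, -2.98] 3.5e+05 [1.31, 1.49, 1.22, 1.55, -0.04, -2.98]
```

Unit slip (mm passed for chest x, y).

```bash
python3 - <<'E'
from kin import *
rng=np.random.default_rng(0)
q0s=[D[4][0],D[0][0]]+[rng.uniform(np.maximum(lo,[-1.5,-1,-1,-3,-3,-3]),np.minimum(hi,[1.5,1.5,1.2,1.6,0,3])) for _ in range(8)]
for flip in(0,1):
 for lean in(30,36,42):
  for az in(-30,0,30):
   R=tool(lean,az,flip); o=[]
   for tr in(0,50):
    P=W(.035,.115+tr/1e3,.170)+.0188*R[:,2]
    c,q=ik(P,R,q0s); o.append(f"{c:.1e} {q.round(2).tolist()}")
   print(flip,lean,az,*o)
E
```

```text
0 30 -30 5.8e-31 [0.77, 0.19, -0.73, 0.84, -0.71, -0.46] 1.2e-30 [0.84, 0.24, -0.66, 0.8, -0.76, -0.48]
0 30 0 4.0e-23 [0.55, 0.08, -0.92, 1.15, -0.32, -0.11] 7.1e-30 [0.66, 0.12, -0.87, 1.11, -0.38, -0.15]
0 30 30 5.5e-27 [0.59, 0.08, -0.7, 0.23, -0.28, 1.24] 7.2e-31 [0.65, 0.1, -0.74, 0.42, -0.24, 1.0]
0 36 -30 2.0e-30 [0.77, 0.19, -0.83, 1.07, -0.71, -0.67] 2.0e-26 [0.85, 0.24, -0.75, 1.0, -0.77, -0.68]
0 36 0 1.3e-03 [0.39, 0.06, -0.98, 1.64, -0.27, -0.46] 3.1e-04 [0.49, 0.1, -0.96, 1.64, -0.32, -0.54]
0 36 30 5.3e-04 [0.52, 0.05, -0.88, 0.54, -0.03, 0.99] 2.4e-03 [0.55, 0.08, -0.88, 0.73, -0.03, 0.77]
0 42 -30 1.5e-29 [0.76, 0.2, -0.9, 1.27, -0.75, -0.87] 1.3e-30 [0.85, 0.25, -0.83, 1.18, -0.8, -0.86]
0 42 0 2.2e-03 [-0.05, 0.07, -0.76, -3.0, -0.03, -1.72] 6.7e-03 [0.03, 0.09, -0.73, -3.0, -0.03, -1.78]
0 42 30 3.5e-03 [0.54, 0.06, -0.75, -0.04, -0.03, 1.55] 9.9e-03 [0.6, 0.09, -0.74, 0.02, -0.03, 1.44]
1 30 -30 2.1e-27 [0.77, 0.19, -0.73, 0.84, -0.71, 2.69] 9.7e-27 [0.84, 0.24, -0.66, 0.8, -0.76, 2.67]
1 30 0 2.4e-03 [0.63, 0.09, -0.83, 0.85, -0.39, -3.0] 4.3e-03 [0.72, 0.13, -0.76, 0.78, -0.45, -3.0]
1 30 30 1.2e-31 [0.59, 0.08, -0.7, 0.23, -0.28, -1.9] 8.3e-31 [0.65, 0.1, -0.74, 0.42, -0.24, -2.14]
1 36 -30 9.6e-28 [0.77, 0.19, -0.83, 1.07, -0.71, 2.47] 1.5e-24 [0.85, 0.24, -0.75, 1.0, -0.77, 2.47]
1 36 0 1.9e-02 [-0.05, 0.08, -0.76, -3.0, -0.03, 1.42] 2.4e-02 [0.03, 0.11, -0.74, -3.0, -0.03, 1.36]
1 36 30 5.3e-04 [0.52, 0.05, -0.88, 0.54, -0.03, -2.16] 2.4e-03 [0.55, 0.08, -0.88, 0.73, -0.03, -2.37]
1 42 -30 5.4e-31 [0.76, 0.2, -0.9, 1.27, -0.75, 2.27] 6.5e-31 [0.85, 0.25, -0.83, 1.18, -0.8, 2.28]
1 42 0 2.2e-03 [-0.05, 0.07, -0.76, -3.0, -0.03, 1.42] 6.7e-03 [0.03, 0.09, -0.73, -3.0, -0.03, 1.36]
1 42 30 3.5e-03 [0.54, 0.06, -0.75, -0.04, -0.03, -1.59] 9.9e-03 [0.6, 0.09, -0.74, 0.02, -0.03, -1.7]
```

```bash
cat >> kin.py <<'E'
gx,gy,gz=np.meshgrid(np.linspace(-.039,.039,5),np.linspace(-.0965,.0965,13),-np.linspace(.047,.25,12))
BOX=np.c_[gx.ravel(),gy.ravel(),gz.ravel()]
def clear(grasp_chest,R):
    # R world -> chest frame
    Rc=rot(Z,-C[2])@R; P=np.array(grasp_chest)+BOX@Rc.T
    d=9
    for y in(-.19,-.09,.01,.11,.21):
        dx=np.maximum(.015-P[:,0],0); d=min(d,(np.hypot(np.hypot(P[:,1]-y,P[:,2]-.31)-.012,dx)*np.where(np.hypot(P[:,1]-y,P[:,2]-.31)<.012,0,1)+np.where(np.hypot(P[:,1]-y,P[:,2]-.31)<.012,dx,0)).min())
    return d,P[:,2].min()-.12
E
python3 - <<'E'
from kin import *
for lean in(32,36,40,44):
  for az in(-10,-15,-20,-25,-30):
   for roll in(0,az*.5,az):
    R=tool(lean,az)@rot(Z,np.radians(roll)); o=[];bad=0
    for tr in(0,48):
     G=(.035,.115+tr/1e3,.170)
     c,q=ik(W(*G)+.0188*R[:,2],R,[D[4][0],[.77,.19,-.83,1.07,-.71,-.67]])
     d,h=clear(G,R); bad|=c>1e-8
     o.append(f"{d*1e3:.0f} {h*1e3:.0f} {q.round(2).tolist()}")
    if not bad: print(lean,az,roll,*o,(rot(Z,-C[2])@R[:,1]).round(2))
E
```

```text
32 -10 0 3 69 [0.6, 0.1, -0.92, 1.22, -0.43, -0.37] 6 69 [0.71, 0.14, -0.86, 1.15, -0.49, -0.39] [-0.17 -0.98 -0.  ]
32 -10 -5.0 10 65 [0.6, 0.1, -0.92, 1.22, -0.43, -0.28] 10 65 [0.71, 0.14, -0.86, 1.15, -0.49, -0.3] [-0.1  -0.99  0.05]
32 -10 -10 11 61 [0.6, 0.1, -0.92, 1.22, -0.43, -0.2] 11 61 [0.71, 0.14, -0.86, 1.15, -0.49, -0.21] [-0.03 -1.    0.09]
32 -15 0 0 69 [0.66, 0.12, -0.88, 1.13, -0.51, -0.41] 7 69 [0.75, 0.16, -0.83, 1.07, -0.56, -0.43] [-0.26 -0.97  0.  ]
32 -15 -7.5 6 63 [0.66, 0.12, -0.88, 1.13, -0.51, -0.28] 8 63 [0.75, 0.16, -0.83, 1.07, -0.56, -0.3] [-0.15 -0.99  0.07]
32 -15 -15 10 57 [0.66, 0.12, -0.88, 1.13, -0.51, -0.15] 11 57 [0.75, 0.16, -0.83, 1.07, -0.56, -0.17] [-0.04 -0.99  0.14]
32 -20 0 0 69 [0.7, 0.14, -0.85, 1.06, -0.58, -0.45] 2 69 [0.79, 0.19, -0.79, 1.0, -0.63, -0.47] [-0.34 -0.94  0.  ]
32 -20 -10.0 0 61 [0.7, 0.14, -0.85, 1.06, -0.58, -0.28] 8 61 [0.79, 0.19, -0.79, 1.0, -0.63, -0.29] [-0.2  -0.98  0.09]
32 -20 -20 8 53 [0.7, 0.14, -0.85, 1.06, -0.58, -0.1] 8 53 [0.79, 0.19, -0.79, 1.0, -0.63, -0.12] [-0.05 -0.98  0.18]
32 -25 0 0 69 [0.74, 0.
[... 3635 characters left out ...]
-0.97, 1.48, -0.7, -0.94] 22 57 [0.79, 0.22, -0.9, 1.37, -0.75, -0.92] [-0.42 -0.91 -0.  ]
44 -25 -12.5 25 43 [0.68, 0.18, -0.97, 1.48, -0.7, -0.72] 29 43 [0.79, 0.22, -0.9, 1.37, -0.75, -0.7] [-0.27 -0.95  0.15]
44 -25 -25 26 31 [0.68, 0.18, -0.97, 1.48, -0.7, -0.5] 21 31 [0.79, 0.22, -0.9, 1.37, -0.75, -0.48] [-0.11 -0.95  0.29]
44 -30 0 4 57 [0.75, 0.21, -0.92, 1.33, -0.77, -0.93] 20 57 [0.85, 0.26, -0.85, 1.24, -0.82, -0.91] [-0.5  -0.87  0.  ]
44 -30 -15.0 21 40 [0.75, 0.21, -0.92, 1.33, -0.77, -0.67] 26 40 [0.85, 0.26, -0.85, 1.24, -0.82, -0.65] [-0.32 -0.93  0.18]
44 -30 -30 22 27 [0.75, 0.21, -0.92, 1.33, -0.77, -0.41] 16 27 [0.85, 0.26, -0.85, 1.24, -0.82, -0.39] [-0.12 -0.93  0.35]
```

```bash
python3 - <<'E'
from kin import *
s=bot.read_state();q=s["eef_rot"];M=Ro.from_quat([q[1],q[2],q[3],q[0]]).as_matrix()
for lean,az in((40,-22),(40,-26)):
    R=tool(lean,az)@rot(Z,np.radians(az/2)); print(lean,az,"rv",np.degrees(Ro.from_matrix(R@M.T).as_rotvec()).round(1),R[:,2].round(3))
    for back in(0,.04,.08,.12,.16):
        P=W(.035,.115,.17)+(.0188-back)*R[:,2]
        c,qq=ik(P,R,[D[4][0],[.77,.19,-.83,1.07,-.71,-.67]]); print(back,P.round(4),f"{c:.0e}",qq.round(2))
    for up in(.05,.1,.15):
        P=W(.035,.115,.17)+(.0188-.08)*R[:,2]+[0,0,up]
        c,qq=ik(P,R,[D[4][0],[.77,.19,-.83,1.07,-.71,-.67]]); print("up",up,P.round(4),f"{c:.0e}",qq.round(2))
E
```

```text
40 -22 rv [ -6.2  -0.1 -12.1] [ 0.58  -0.278 -0.766]
0 [0.6285 0.1526 0.1556] 3e-25 [ 0.66  0.15 -0.95  1.42 -0.62 -0.61]
0.04 [0.6054 0.1637 0.1862] 8e-27 [ 0.78  0.09 -0.93  1.23 -0.7  -0.51]
0.08 [0.5822 0.1748 0.2169] 2e-21 [ 0.9   0.04 -0.89  1.07 -0.79 -0.43]
0.12 [0.559  0.1859 0.2475] 3e-30 [ 1.   -0.   -0.84  0.96 -0.9  -0.37]
0.16 [0.5358 0.197  0.2782] 1e-30 [ 1.09 -0.04 -0.8   0.87 -1.   -0.33]
up 0.05 [0.5822 0.1748 0.2669] 3e-28 [ 0.94 -0.   -0.8   0.95 -0.89 -0.29]
up 0.1 [0.5822 0.1748 0.3169] 4e-31 [ 0.97 -0.04 -0.7   0.86 -0.99 -0.18]
up 0.15 [0.5822 0.1748 0.3669] 1e-28 [ 0.99 -0.06 -0.6   0.8  -1.09 -0.08]
40 -26 rv [ -7.4   0.5 -14.5] [ 0.559 -0.317 -0.766]
0 [0.6282 0.1519 0.1556] 5e-20 [ 0.71  0.17 -0.92  1.31 -0.68 -0.58]
0.04 [0.6058 0.1646 0.1862] 2e-30 [ 0.83  0.12 -0.89  1.14 -0.76 -0.49]
0.08 [0.5834 0.1772 0.2169] 4e-26 [ 0.93  0.08 -0.85  1.01 -0.85 -0.42]
0.12 [0.5611 0.1899 0.2475] 8e-28 [ 1.02  0.03 -0.8   0.91 -0.95 -0.37]
0.16 [0.5387 0.2026 0.2782] 3e-30 [ 1.1  -0.   -0.75  0.83 -1.05 -0.34]
up 0.05 [0.5834 0.1772 0.2669] 2e-30 [ 0.96  0.03 -0.76  0.91 -0.95 -0.3 ]
up 0.1 [0.5834 0.1772 0.3169] 2e-30 [ 0.98 -0.   -0.66  0.84 -1.04 -0.19]
up 0.15 [0.5834 0.1772 0.3669] 3e-27 [ 1.   -0.03 -0.56  0.79 -1.14 -0.1 ]
```

Request:
{"name": "play_rows", "arguments": {
  "increments": "0 0 0 -12 9 14 0.3; -2.1 0 -4 -12 9 14 0.3; -2.1 0 -4 -12 9 15 0.3; -2 -0.1 -4.1 0 0 0 0.3; 0 0 0 15 -7 -20 0.3; 0 0 0 15 -7 -20 0.3; 0 0 0 16 -8 -21 0.3; 0 0 0 0 0 0 0.3; 0 0 0 0 0 0 0.3"
}}

```text
time: 4.4
ee_pos: [0.6056, 0.1648, 0.187]
eef_rot: [0.106, 0.932, -0.118, 0.325]
force: [0.6, -0.0, 1.4]
grip_width: 0.0614
finger_force: 0.0
```

```bash
python3 st.py; python3 - <<'E'
from h import *
c=cap("side");t=cap("top")
a=cv2.resize(c["img"][110:210,215:335],(480,400),interpolation=3);b=cv2.resize(t["img"][120:220,155:275],(480,400),interpolation=3)
cv2.imwrite("pics/s3.png",np.hstack([a,b])[:,:800,::-1])
E
```

```text
t 4.4 p [0.6056 0.1648 0.187 ] y [-0.289 -0.95   0.12 ] z [ 0.581 -0.274 -0.766] w 0.0614 F [ 0.6 -0.   1.4] ff 0.0 q [ 0.79  0.1  -0.92  1.22 -0.7  -0.5 ]
```

View pics/s3.png

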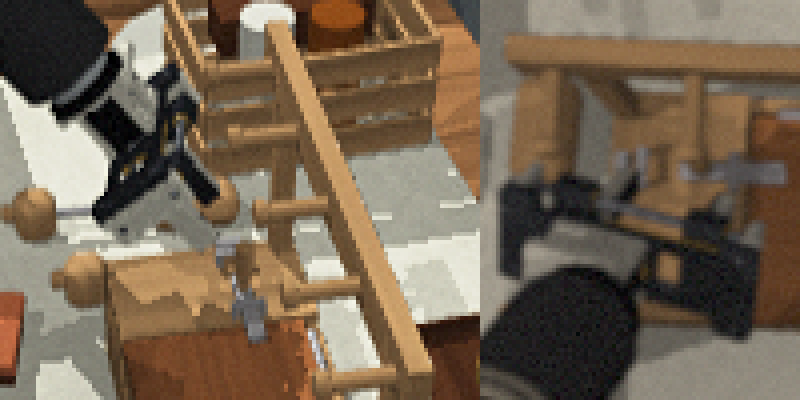

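The tool is leaned and in line with the knob, which shows at side crop (245,255). The fingers are still about 40 mm short and the pegs are clear. I advance and grip.

Request:
{"name": "play_rows", "arguments": {
  "increments": "0 0 0 6 -3 -8 0.3; 0 0 0 6 -3 -8 0.3; 0 0 0 6 -3 -8 0.3; 0 0 0 5 -2 -7 0.3; 0 0 0 0 0 0 0.3; 0 0 0 0 0 0 0.3"
}}

```text
time: 5.1
ee_pos: [0.6292, 0.1546, 0.1565]
eef_rot: [0.105, 0.932, -0.118, 0.325]
force: [-0.5, -0.2, -0.0]
grip_width: 0.0615
finger_force: 0.0
```

```bash
python3 st.py; python3 - <<'E'
from h import *
c=cap("side")
a=cv2.resize(c["img"][120:200,225:325],(600,480),interpolation=3)
cv2.imwrite("pics/s4.png",a[:,:,::-1])
E
```

```text
t 5.1 p [0.6292 0.1546 0.1565] y [-0.288 -0.95   0.119] z [ 0.582 -0.273 -0.766] w 0.0615 F [-0.5 -0.2 -0. ] ff 0.0 q [ 0.66  0.15 -0.94  1.41 -0.62 -0.6 ]
```

View pics/s4.png

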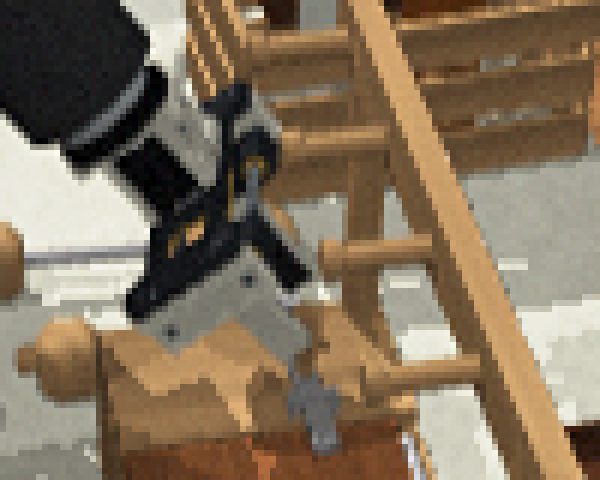

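The near finger now covers the knob at crop (300,340), so the knob is between the fingers. Closing.

Request:
{"name": "play_rows", "arguments": {
  "increments": "0 0 0 0 0 0 0.6; 0 0 0 0 0 0 0.8; 0 0 0 0 0 0 1; 0 0 0 0 0 0 1; 0 0 0 0 0 0 1; 0 0 0 0 0 0 1"
}}

```text
time: 5.75
ee_pos: [0.6292, 0.1543, 0.1553]
eef_rot: [0.105, 0.932, -0.118, 0.325]
force: [1.7, 2.3, -0.6]
grip_width: 0.0191
finger_force: 1.1
```

Request:
{"name": "play_rows", "arguments": {
  "increments": "0 0 0 0 0 0 1; 0 0 0 0 0 0 1; 0 0 0 0.3 5 0 1; 0 0 0 0.3 5 0 1; 0 0 0 0.3 5 0 1; 0 0 0 0.3 5 0 1; 0 0 0 0.3 5 0 1; 0 0 0 0.3 5 0 1; 0 0 0 0.3 5 0 1; 0 0 0 0 0 0 1"
}}

```text
time: 6.75
ee_pos: [0.6314, 0.1887, 0.1552]
eef_rot: [0.106, 0.932, -0.118, 0.325]
force: [5.7, -1.9, -2.4]
grip_width: 0.0116
finger_force: 27.2
```

Request:
{"name": "play_rows", "arguments": {
  "increments": "0 0 0 0.3 4 0 1; 0 0 0 0.3 4 0 1; 0 0 0 0.1 2 0 1; 0 0 0 0 0 0 1; 0 0 0 0 0 0 1"
}}

```text
time: 7.25
ee_pos: [0.6316, 0.1987, 0.1573]
eef_rot: [0.105, 0.932, -0.118, 0.326]
force: [-18.8, -1.2, 16.3]
grip_width: 0.0004
finger_force: 12.2
```

```bash
python3 - <<'E'
from h import *
c=cap("side");t=cap("top")
a=cv2.resize(c["img"][120:200,225:325],(500,400),interpolation=3);b=cv2.resize(t["img"][130:210,165:225],(300,400),interpolation=3)
cv2.imwrite("pics/s5.png",np.hstack([a,b])[:,:,::-1])
E
```

```text
(no output)
```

View pics/s5.png

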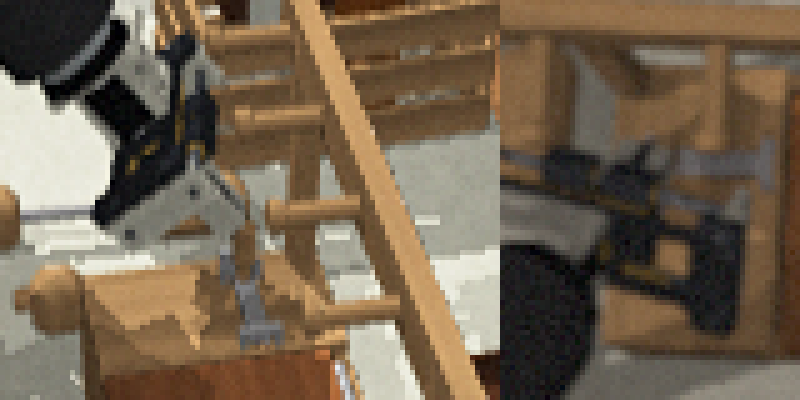

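The bolt has moved most of the way, but the knob, now at left crop (243,230), squeezed out ahead of the fingers. I back off along the tool axis and measure again.

Request:
{"name": "play_rows", "arguments": {
  "increments": "0 0 0 -6 3 8 0.9; 0 0 0 -12 6 16 0.3; 0 0 0 -12 6 16 0.3; 0 0 0 -12 6 16 0.3; 0 0 0 -12 6 16 0.3; 0 0 0 0 0 0 0.3; 0 0 0 0 0 0 0.3"
}}

```text
time: 8.05
ee_pos: [0.5777, 0.2265, 0.2274]
eef_rot: [0.105, 0.932, -0.118, 0.325]
force: [-0.3, -0.2, -1.3]
grip_width: 0.0509
finger_force: 0.0
```

```bash
python3 st.py; python3 - <<'E'
from kin import *
c=cap("side");t=cap("top")
a=cv2.resize(c["img"][130:190,245:305],(480,480),interpolation=3)
b=cv2.resize(t["img"][140:180,180:220],(320,320),interpolation=3); b=np.vstack([b,np.zeros((160,320,3),np.uint8)])
cv2.imwrite("pics/s6.png",np.hstack([a,b])[:,:,::-1])
for tr in(0,.03,.035,.04,.045):
    for z in(.15,.166,.182): print(tr,z,((proj(c,W(.035,.115+tr,z))[0]-[245,130])*8).round(0),((proj(t,W(.035,.115+tr,z))[0]-[180,140])*8+[480,0]).round(0))
E
```

```text
t 8.05 p [0.5777 0.2265 0.2274] y [-0.288 -0.95   0.119] z [ 0.581 -0.272 -0.767] w 0.0509 F [-0.3 -0.2 -1.3] ff 0.0 q [ 1.    0.08 -0.8   0.99 -0.87 -0.42]
0 0.15 [249. 390.] [735. 161.]
0 0.166 [249. 363.] [731. 155.]
0 0.182 [250. 336.] [726. 148.]
0.03 0.15 [235. 348.] [659. 158.]
0.03 0.166 [235. 321.] [654. 152.]
0.03 0.182 [236. 294.] [649. 145.]
0.035 0.15 [232. 341.] [647. 157.]
0.035 0.166 [233. 314.] [641. 151.]
0.035 0.182 [234. 287.] [636. 145.]
0.04 0.15 [230. 334.] [634. 157.]
0.04 0.166 [231. 308.] [629. 151.]
0.04 0.182 [232. 281.] [623. 144.]
0.045 0.15 [228. 327.] [622. 156.]
0.045 0.166 [229. 301.] [616. 150.]
0.045 0.182 [229. 274.] [610. 144.]
```

View pics/s6.png

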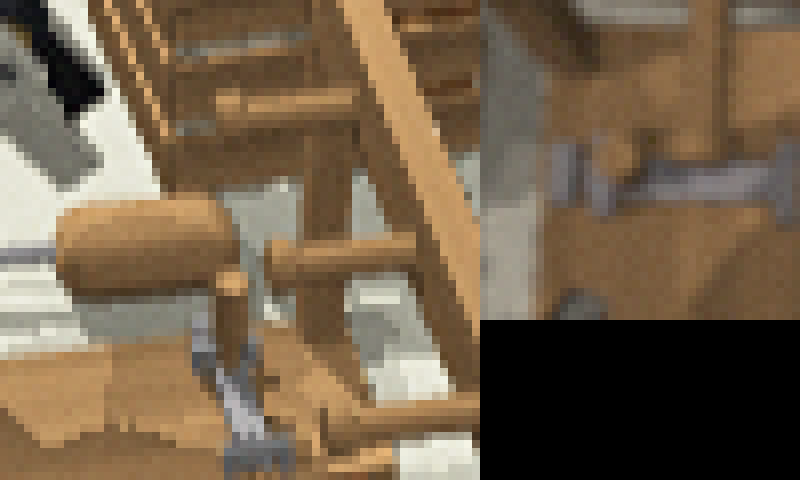

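```bash
python3 - <<'E'
from kin import *
c=bot.capture("side");t=bot.capture("top")
def ch(P): 
    d=P-[C[0],C[1],0]; return rot(Z,-C[2])@d
for st in((231,281),(231,286)):
  for tp in((616,158),(612,155),(620,160)):
    P,e=tri(c,np.array([245,130])+(np.array(st)+.5)/8-.5,t,np.array([180,140])+(np.array(tp)-[480,0]+.5)/8-.5)
    print(st,tp,P.round(4),ch(P).round(4),round(e,4))
E
```

```text
(231, 281) (616, 158) [0.6179 0.2017 0.1809] [0.0325 0.1588 0.1809] 0.0029
(231, 281) (612, 155) [0.6189 0.2036 0.1793] [0.0334 0.1607 0.1793] 0.002
(231, 281) (620, 160) [0.6171 0.1999 0.1825] [0.0318 0.157  0.1825] 0.0034
(231, 286) (616, 158) [0.6182 0.2022 0.1775] [0.0328 0.1594 0.1775] 0.0025
(231, 286) (612, 155) [0.6193 0.2041 0.1759] [0.0337 0.1613 0.1759] 0.0017
(231, 286) (620, 160) [0.6174 0.2004 0.1791] [0.0321 0.1575 0.1791] 0.0031
```

Request:
{"name": "play_rows", "arguments": {
  "increments": "0 0 0 10 -6 -14 0.3; 0 0 0 10 -6 -14 0.3; 0 0 0 10 -6 -14 0.3; 0 0 0 10 -6 -14 0.3; 0 0 0 11 -5 -14 0.3; 0 0 0 0 0 0 0.3; 0 0 0 0 0 0 0.3"
}}

```text
time: 8.95
ee_pos: [0.6291, 0.1957, 0.1566]
eef_rot: [0.106, 0.932, -0.119, 0.324]
force: [-0.1, -0.1, 1.1]
grip_width: 0.0616
finger_force: 0.0
```

Request:
{"name": "play_rows", "arguments": {
  "increments": "0 0 0 0.2 4 0 0.3; 0 0 0 0.2 4 0 0.3; 0 0 0 0.2 4 0 0.3; 0 0 0 0.2 4 0 0.3; 0 0 0 0.2 2 0 0.3; 0 0 0 0 0 0 0.3"
}}

```text
time: 9.55
ee_pos: [0.6299, 0.2158, 0.1574]
eef_rot: [0.105, 0.932, -0.118, 0.325]
force: [0.3, 0.3, -0.1]
grip_width: 0.0615
finger_force: 0.0
```

Request:
{"name": "play_rows", "arguments": {
  "increments": "0 0 0 0.1 2 0 0.3; 0 0 0 0.1 2 0 0.3; 0 0 0 0.1 2 0 0.3; 0 0 0 0 0 0 0.3"
}}

```text
time: 9.95
ee_pos: [0.6303, 0.2213, 0.1573]
eef_rot: [0.105, 0.932, -0.118, 0.325]
force: [0.6, -0.5, 0.3]
grip_width: 0.0618
finger_force: 0.0
```

Request:
{"name": "play_rows", "arguments": {
  "increments": "0 0 0 0.1 2 0 0.3; 0 0 0 0.1 1 0 0.3; 0 0 0 0 0 0 0.3"
}}

```text
time: 10.25
ee_pos: [0.6305, 0.2242, 0.1573]
eef_rot: [0.105, 0.932, -0.118, 0.325]
force: [-1.1, 0.1, -0.2]
grip_width: 0.0616
finger_force: 0.0
```

Request:
{"name": "play_rows", "arguments": {
  "increments": "0 0 0 0.1 2 0 0.3; 0 0 0 0.1 2 0 0.3; 0 0 0 0 0 0 0.3"
}}

```text
time: 10.55
ee_pos: [0.6307, 0.2285, 0.1574]
eef_rot: [0.105, 0.932, -0.118, 0.325]
force: [0.0, -0.3, 0.9]
grip_width: 0.0614
finger_force: 0.0
```

Request:
{"name": "play_rows", "arguments": {
  "increments": "0 0 0 0.1 2 0 0.3; 0 0 0 0.1 2 0 0.3; 0 0 0 0 0 0 0.3"
}}

```text
time: 10.85
ee_pos: [0.6309, 0.2324, 0.1574]
eef_rot: [0.105, 0.932, -0.118, 0.325]
force: [0.9, -0.4, -0.2]
grip_width: 0.0613
finger_force: 0.0
```

```bash
python3 - <<'E'
from kin import *
c=cap("side");t=cap("top")
a=cv2.resize(c["img"][130:190,250:300],(500,600),interpolation=3)
b=cv2.resize(t["img"][135:175,180:210],(300,400),interpolation=3); b=np.vstack([b,np.zeros((200,300,3),np.uint8)])
cv2.imwrite("pics/s7.png",np.hstack([a,b])[:,:,::-1])
P=[0.6309,0.2324,0.1574]; y=np.array([-.288,-.95,.119])
for n,p in dict(tcp=P,right=P+.031*y,left=P-.031*y,knobtop=[.618,.202,.181]).items(): print(n,((proj(c,p)[0]-[250,130])*10).round(),((proj(t,p)[0]-[180,135])*10+[500,0]).round())
E
```

```text
tcp [241. 341.] [580. 211.]
right [239. 385.] [671. 235.]
left [242. 298.] [488. 187.]
knobtop [231. 347.] [665. 238.]
```

View pics/s7.png

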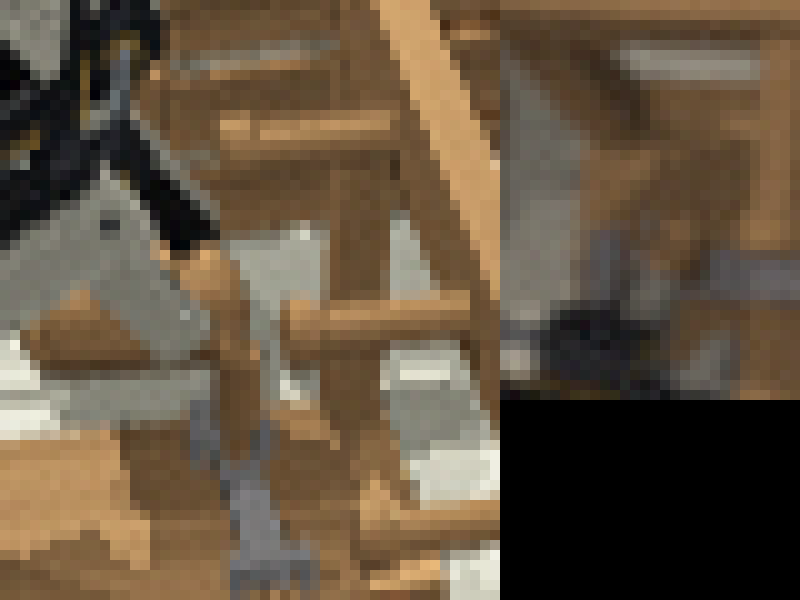

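The near fingertip ends at left crop (215,350), where the calibration put it at (239,385). So the open fingers sit about 12 mm short of the TCP and pass in front of the knob at (235,350). I go back, reach deeper and push again.

Request:
{"name": "play_rows", "arguments": {
  "increments": "0 0 0 -0.3 -7 0 0.3; 0 0 0 -0.3 -7 0 0.3; 0 0 0 -0.3 -7 0 0.3; 0 0 0 4 -2 -5.5 0.3; 0 0 0 4 -2 -5.5 0.3; 0 0 0 0 0 0 0.3"
}}

```text
time: 11.55
ee_pos: [0.6381, 0.206, 0.1454]
eef_rot: [0.106, 0.932, -0.118, 0.324]
force: [0.3, -0.6, -0.3]
grip_width: 0.0616
finger_force: 0.0
```

Request:
{"name": "play_rows", "arguments": {
  "increments": "0 0 0 0.1 2 0 0.3; 0 0 0 0.1 2 0 0.3; 0 0 0 0.1 2 0 0.3; 0 0 0 0.1 2 0 0.3; 0 0 0 0 0 0 0.3"
}}

```text
time: 12.05
ee_pos: [0.6383, 0.2143, 0.1464]
eef_rot: [0.106, 0.932, -0.118, 0.325]
force: [1.9, -4.7, 1.2]
grip_width: 0.0614
finger_force: 2.0
```

Request:
{"name": "play_rows", "arguments": {
  "increments": "0 0 0 0.1 2 0 0.3; 0 0 0 0.1 2 0 0.3; 0 0 0 0 0 0 0.3"
}}

```text
time: 12.35
ee_pos: [0.6383, 0.2148, 0.1463]
eef_rot: [0.108, 0.932, -0.12, 0.325]
force: [2.3, -12.4, 2.3]
grip_width: 0.0613
finger_force: 5.6
```

Request:
{"name": "play_rows", "arguments": {
  "increments": "0 0 0 0.1 2 0 0.3; 0 0 0 0 0 0 0.3; 0 0 0 0 0 0 0.3"
}}

```text
time: 12.65
ee_pos: [0.6383, 0.215, 0.1462]
eef_rot: [0.109, 0.932, -0.121, 0.325]
force: [2.5, -16.4, 2.9]
grip_width: 0.0615
finger_force: 7.3
```

```bash
python3 st.py; python3 - <<'E'
from kin import *
s=bot.read_state();q=s["eef_rot"];M=Ro.from_quat([q[1],q[2],q[3],q[0]]).as_matrix()
# lid path: pull points by angle, tool options
for th in(0,45): 
    a=np.radians(th); print(th,W(.085-.202*np.cos(a),-.035,.114+.202*np.sin(a)).round(4))
E
```

```text
t 12.65 p [0.6383 0.215  0.1462] y [-0.297 -0.947  0.125] z [ 0.579 -0.283 -0.765] w 0.0615 F [  2.5 -16.4   2.9] ff 7.295024552440736 q [ 0.79  0.23 -0.86  1.3  -0.68 -0.61]
0 [0.4565 0.0176 0.114 ]
45 [0.5156 0.0139 0.2568]
```

The bolt is hard against its stop: 16 N with no further motion. I release it and retract.

Request:
{"name": "play_rows", "arguments": {
  "increments": "0 0 0 0 -6 0 0.3; 0 0 0 0 -6 0 0.3; 0 0 0 -3 1 4 0.3; 0 0 0 -12 6 16 0.3; 0 0 0 -15 7 20 0.3; 0 0 0 -15 7 20 0.3; 0 0 0 -15 7 20 0.3; 0 0 0 -20 0 30 0.3; 0 0 0 -20 0 30 0.3; 0 0 0 0 0 0 0.3"
}}

```text
time: 13.65
ee_pos: [0.5377, 0.2402, 0.2909]
eef_rot: [0.101, 0.933, -0.117, 0.326]
force: [-0.2, -0.2, 0.9]
grip_width: 0.0613
finger_force: 0.0
```

```bash
python3 st.py; python3 - <<'E'
from kin import *
s=bot.read_state();q=s["eef_rot"];M=Ro.from_quat([q[1],q[2],q[3],q[0]]).as_matrix()
R=tool(0,0); print(np.degrees(Ro.from_matrix(R@M.T).as_rotvec()).round(2))
q0=[s["q"],D[0][0]]
for P in([.4565,.0176,.25],[.4565,.0176,.089],[.5156,.0139,.2318]):
    c,x=ik(np.array(P),R,q0);print(P,f"{c:.0e}",x.round(2)); q0=[x]+q0
t=bot.capture("top");c=bot.capture("side")
for n,uv,z in(("weight",(464,366),.08),("brush end",(362,382),.02),("brush head",(262,358),.03)): print(n,onz(t,np.array(uv)*.64,z).round(3))
# bolt check: grey bar mask in side crop vs. first
h=cv2.cvtColor(t["img"],cv2.COLOR_RGB2HSV)[150:175,180:240]; m=(h[...,1]<70)&(h[...,2]>80); print([ ''.join('#' if v else '.' for v in r) for r in m[8:16]])
# pull
print(tri(t,T(453,380),c,S(61,388)))
E
```

```text
t 13.65 p [0.5377 0.2402 0.2909] y [-0.285 -0.952  0.112] z [ 0.584 -0.266 -0.767] w 0.0613 F [-0.2 -0.2  0.9] ff 0.0 q [ 1.15 -0.   -0.72  0.84 -1.04 -0.33]
[13.06 37.8  10.33]
[0.4565, 0.0176, 0.25] 1e-30 [ 0.47 -0.04 -0.35  0.   -1.26  1.04]
[0.4565, 0.0176, 0.089] 2e-29 [ 0.47  0.1  -0.61 -0.   -0.86  1.04]
[0.5156, 0.0139, 0.2318] 7e-31 [ 0.41  0.07 -0.28 -0.   -1.22  1.1 ]
weight [ 0.378 -0.11   0.08 ]
brush end [0.347 0.108 0.02 ]
brush head [0.403 0.324 0.03 ]
['############.........................####...................', '#######.######.......#...............###....................', '#######.######.......####.....##########....................', '#######.####.##......###################....................', '#######.####.###.....###################....................', '#################...####################....................', '############.###########################....................', '########.###.####...................####....................']
(array([0.45625616, 0.0167368 , 0.11468224]), np.float64(0.0023913413968735444))
```

Request:
{"name": "play_rows", "arguments": {
  "increments": "0 0 0 -40 -10 0 0.25; 0 0 0 -41 -10 0 0.2; 2.18 6.3 1.72 0 -34 -3 0.1; 2.18 6.3 1.72 0 -34 -3 0.1; 2.18 6.3 1.72 0 -34 -3 0.1; 2.18 6.3 1.72 0 -34 -3 0.1; 2.17 6.3 1.72 0 -34 -14 0.1; 2.17 6.3 1.73 0 -33 -15 0.1; 0 0 0 0 0 0 0.1; 0 0 0 0 0 0 0.1"
}}

```text
time: 14.75
ee_pos: [0.4583, 0.0329, 0.2484]
eef_rot: [0.024, 0.998, -0.045, 0.034]
force: [0.3, 0.8, -0.1]
grip_width: 0.0788
finger_force: 0.0
```

```bash
python3 st.py; python3 - <<'E'
from h import *
c=cap("side");t=cap("top")
E
```

```text
t 14.75 p [0.4583 0.0329 0.2484] y [-0.092 -0.995  0.045] z [ 0.066 -0.051 -0.997] w 0.0788 F [ 0.3  0.8 -0.1] ff 0.0 q [ 0.58 -0.08 -0.43  0.09 -1.2   0.87]
```

Request:
{"name": "play_rows", "arguments": {
  "increments": "2.9 3.8 1.7 -2 -15 0 0.1; 0 0 0 0 0 -20 0.1; 0 0 0 0 0 -25 0.15; 0 0 0 0 0 -25 0.15; 0 0 0 0 0 -25 0.15; 0 0 0 0 0 0 0.15; 0 0 0 0 0 0 0.15"
}}

```text
time: 15.55
ee_pos: [0.4558, 0.0214, 0.1553]
eef_rot: [-0.001, 1.0, -0.026, 0.001]
force: [0.9, 0.3, 0.5]
grip_width: 0.0748
finger_force: 0.0
```

```bash
python3 st.py
```

```text
t 15.55 p [0.4558 0.0214 0.1553] y [-0.052 -0.999 -0.002] z [ 0.003  0.001 -1.   ] w 0.0748 F [0.9 0.3 0.5] ff 0.0 q [ 0.48  0.02 -0.51 -0.   -1.03  1.04]
```

Request:
{"name": "play_rows", "arguments": {
  "increments": "0 0 -0.6 0.5 -4 -15 0.15; 0 0 0 0 0 -15 0.15; 0 0 0 0 0 -15 0.15; 0 0 0 0 0 -11 0.15; 0 0 0 0 0 -11 0.15; 0 0 0 0 0 0 0.15"
}}

```text
time: 16.15
ee_pos: [0.456, 0.0163, 0.087]
eef_rot: [-0.001, 0.999, -0.033, 0.001]
force: [0.2, -0.2, 0.2]
grip_width: 0.0746
finger_force: 0.0
```

Request:
{"name": "play_rows", "arguments": {
  "increments": "0 0 0 0 0 0 0.4; 0 0 0 0 0 0 0.55; 0 0 0 0 0 0 0.7; 0 0 0 0 0 0 0.8; 0 0 0 0 0 0 0.8; 0 0 0 0 0 0 0.8; 0 0 0 0 0 0 0.8; 0 0 0 0 0 0 0.8"
}}

```text
time: 16.95
ee_pos: [0.4565, 0.0163, 0.0878]
eef_rot: [-0.001, 0.999, -0.033, 0.001]
force: [-0.8, 1.5, 1.9]
grip_width: 0.0351
finger_force: 30.0
```

Request:
{"name": "play_rows", "arguments": {
  "increments": "0 0 0 0.2 0 8.8 0.8; 0 0 0 0.6 0 8.8 0.8; 0 0 0 1 0 8.8 0.8; 0 0 0 1.3 -0.1 8.7 0.8; 0 0 0 0 0 0 0.8"
}}

```text
time: 17.45
ee_pos: [0.4607, 0.0161, 0.1245]
eef_rot: [-0.001, 0.999, -0.033, 0.002]
force: [3.1, -0.9, 0.3]
grip_width: 0.0349
finger_force: 30.0
```

Request:
{"name": "play_rows", "arguments": {
  "increments": "0 0 0 1.7 -0.1 8.7 0.8; 0 0 0 2.1 -0.1 8.5 0.8; 0 0 0 2.5 -0.2 8.4 0.8; 0 0 0 2.8 -0.2 8.4 0.8; 0 0 0 3.2 -0.2 8.2 0.8; 0 0 0 3.5 -0.2 8.1 0.8; 0 0 0 3.9 -0.3 7.9 0.8; 0 0 0 4.3 -0.3 7.7 0.8; 0 0 0 0 0 0 0.8"
}}

```text
time: 18.35
ee_pos: [0.4851, 0.0144, 0.1893]
eef_rot: [-0.001, 0.999, -0.033, 0.002]
force: [6.6, -0.2, -3.5]
grip_width: 0.0351
finger_force: 30.0
```

Request:
{"name": "play_rows", "arguments": {
  "increments": "0 0 0 4.5 -0.3 7.5 0.8; 0 0 0 4.9 -0.3 7.4 0.8; 0 0 0 5.2 -0.3 7 0.8; 0 0 0 5.6 -0.4 6.9 0.8; 0 0 0 5.8 -0.4 6.6 0.8; 0 0 0 6.1 -0.4 6.4 0.8; 0 0 0 0 0 0 0.8; 0 0 0 0 0 0 0.8; 0 0 0 0 0 0 0.8"
}}

```text
time: 19.25
ee_pos: [0.516, 0.0124, 0.2298]
eef_rot: [-0.001, 0.999, -0.033, 0.001]
force: [7.7, -0.4, -8.8]
grip_width: 0.0349
finger_force: 30.0
```

```bash
python3 st.py
```

```text
t 19.25 p [0.516  0.0124 0.2298] y [-0.066 -0.998 -0.003] z [ 0.003  0.002 -1.   ] w 0.0349 F [ 7.7 -0.4 -8.8] ff 29.99446213245392 q [ 0.4   0.07 -0.28 -0.   -1.21  1.1 ]
```

Request:
{"name": "play_rows", "arguments": {
  "increments": "0 0 0 0 0 0 0.6; 0 0 0 0 0 0 0.3; 0 0 0 0 0 0 0.2; 0 0 0 0 0 0 0.2; 0 0 0 0 0 10 0.2; 0 0 0 -5 0 20 0.2; 0 0 0 -10 0 30 0.2; 0 0 0 -30 0 30 0.2; 0 0 0 -30 0 20 0.2; 0 0 0 -30 0 0 0.2"
}}

```text
time: 20.25
ee_pos: [0.4107, 0.0122, 0.3442]
eef_rot: [-0.002, 0.999, -0.033, 0.004]
force: [-0.4, 1.1, -0.2]
grip_width: 0.0699
finger_force: 0.0
```

Request:
{"name": "play_rows", "arguments": {
  "increments": "0 0 0 -20 40 20 0.2; 0 0 0 -20 40 20 0.2; 0 0 0 -10 40 20 0.2; 0 0 0 0 40 0 0.2; 0 0 0 0 40 0 0.2; 0 0 0 0 40 0 0.2; 0 0 0 0 0 0 0.2"
}}

```text
time: 20.95
ee_pos: [0.3601, 0.2556, 0.4]
eef_rot: [-0.001, 1.0, -0.031, 0.001]
force: [0.5, -0.6, -1.3]
grip_width: 0.0699
finger_force: 0.0
```

```bash
python3 st.py; python3 - <<'E'
from kin import *
t=cap("top");c=cap("side")
# predicted lid front edge corners / pull for several angles vs colour mask of the red lid in side view
hs=cv2.cvtColor(c["img"],cv2.COLOR_RGB2HSV); ht=cv2.cvtColor(t["img"],cv2.COLOR_RGB2HSV)
def pt(a,r,y,dz=0): a=np.radians(a); return W(.085-r*np.cos(a)+dz*np.sin(a)*0,y,.114+r*np.sin(a))
for a in(40,45,50):
    print(a,"pull",proj(c,pt(a,.202,-.035))[0].round(1),proj(t,pt(a,.202,-.035))[0].round(1),"edgeR",proj(c,pt(a,.17,-.155))[0].round(1),"edgeL",proj(c,pt(a,.17,.085))[0].round(1))
for n,h,(u,v) in(("side",hs,proj(c,pt(45,.202,-.035))[0].astype(int)),("top",ht,proj(t,pt(45,.202,-.035))[0].astype(int))):
    print(n,u-12,v-10)
    for r in h[v-10:v+11,u-12:u+13]: print(' '.join(f"{int(p[0]):3d}" if p[1]>90 else " . " for p in r))
h=ht[150:175,180:240]; m=(h[...,1]<70)&(h[...,2]>80); print('\n'.join(''.join('#' if v else '.' for v in r) for r in m[8:16]))
E
```

```text
t 20.95 p [0.3601 0.2556 0.4   ] y [-0.063 -0.998 -0.001] z [ 0.001  0.001 -1.   ] w 0.0699 F [ 0.5 -0.6 -1.3] ff 0.0 q [ 1.07 -0.11 -0.09  0.   -1.59  0.44]
40 pull [255.  190.7] [257.7 192.8] edgeR [270.  220.6] edgeL [255.8 171.1]
45 pull [258.6 187.2] [257.8 188.3] edgeR [273.3 217.7] edgeL [258.6 168.4]
50 pull [262.6 183.9] [258.  183.5] edgeR [276.8 214.9] edgeL [261.8 165.7]
side 246 177
 17  15  16  16  15  16  17  16  16  17  15  16  16  15  10  13  11  11  13  10  11  11  11  11  12
 15  15  16  15  16  16  16  16  16  16  17  16  16  15  11  11  12  11  11  13  11  11  12  13  12
 15  16  16  16  15  16  15  15  16  16  15  17  17  15  10  11  13  11  11  11  11  12  12  11  13
 15  16  15  15  16  16  16  15  15  17  14  17  15  16  14  12  11  11  11  12  13  12  12  12  11
 15  16  15  15  17  16  16  14  18  16  16  17  17  15  13  12  13  12  12  12  12  11  12  10  11
 16  16  16  15  16  16  16  16  16  16  16  16  15  16  16  12  11  12  13  11  11  12  11  10  12
 16  15  15  16  16  16  15  16  16  16  16  16  16  17  16  12  13  12  12  10  11  13  12  10  12
 
[... 3298 characters left out ...]
  17  15  14
 16  14  17  17  14  14  15  17  17  17  15  17  15  14  14  16  16  16  14  17  16  15  14  16  17
 16  15  17  15  17  17  16  13  15  15  15  13  16  17  12  15  16  15  16  15  12  16  15  16  14
########.###.........................####...................
#######.######.......................###....................
#######.######.........###....##########....................
#######.#######........#################....................
#######.####.###.....###################....................
############.####...####################....................
############.###########################....................
#######..###.####...................####....................
```

```bash
python3 -c "
from bench import bot
print(bot.finish_job())"
```

```text
the job is handed in; nothing more can be done
None
```

I handed the job in: the bolt is pushed hard against its end stop, and after that the lid was raised by its pull to about 45° and left standing. The gripper is clear of everything, and I got no verdict back, so the 45° comes from where the gripper let go of the pull, with only a rough camera check.

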